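# Fetch the wet copper cup from behind the spice jars and hang it to drain

### The arm

A 6-joint arm with a two-finger parallel gripper is mounted at the origin on the work surface. World frame = base frame: x ahead of the robot, y to its left, z up, the work surface at z = 0. Lengths are in m, angles in rad, forces in N, time in s.
With the tool pointing down it reaches from about 0.375 to 0.9 m from the base axis. Payload 3.1 kg.
Tool frame: the origin (TCP) lies between the finger pads; the fingertips stand 8 mm ahead of it and the grasp point (between the pads) lies 11 mm behind it; z points along the fingers, y is the line along which they close (so a half turn about z gives the same grasp; the last joint's range is limited). The gripper opens to 85 mm and grips with 20 to 120 N. Pads are 22 mm wide; open, the fingers measure 114 mm over their backs; the gripper's body (76 mm by 85 mm) begins 54 mm behind the grasp point. The pads swing forward as they close: fully open they stand 13 mm farther back than shut.
Start: joints at [-1.321, 0.527, 1.433, -0, 1.181, -0.178], TCP at [0.259, -0.569, 0.239] pointing down, gripper open.
Joint ranges: [-3.08, 3.08], [-0.75, 2.2], [0.22, 2.44], [-1.43, 4.57], [0, 2.65], [-2.85, 2.85]. Speed limits (rad/s): [2.79, 2.79, 3.14, 3.14, 3.14, 3.14].

### API

Orientations are given as a unit quaternion [x, y, z, w].
In Python, from station import readout, cams, sign_off gives the robot as it stands.
- The arm moves only by the tool send_rows, never from a script. Its argument "commands" is text: rows parted by semicolons, each of 5 numbers parted by spaces: the finger opening in mm, from 0 to 85.4, then the shift along the tool's x, y, z each as a share of 0.02 m, from -1 to 1, then the turn about the tool's z as a share of 4 degrees, from -1 to 1. In form: grip dx dy dz spin; .... A call has 1 to 20 rows; each row shifts and turns the commanded pose from where the row before left it, along the tool's axes as they then stand; what a row does not reach is not made up. A row lasts 1/12 s, in which the tool goes at most 41.7 mm and 7.16 degrees, less where a joint would pass 70% of its speed; a pose out of reach is approached as far as the arm can. A call with a number of a shift or a turn outside -1 to 1 is refused whole. A call with a gripper value outside its range is refused whole. The fingers move at their own pace and stop on an object; "grip_force" is the grip in N (left out, the last holds). Time passes only in rows, so rows that do not move let the fingers close. It gives the time, the measured TCP pose, the force, the opening and the grip force at its end, in the units of the state.
- readout.sense(): the state, without advancing time (a new reading comes with each control period).
- cams.snapshot(name): name is "scene" or "top" or "wrist"; returns a dict with "pixels" (420x560x3 uint8, red, green, blue), "intrinsics" (3x3 intrinsics, pixels), "eye" and "rotation" of the camera in the world. Camera axes: x right, y down, z forward; pixel columns grow to the right and rows downward; lengths in m; the calibration is good to about 2 mm. A picture is of the moment at which its call begins. There is no depth.
- sign_off(): hands the job in; it is judged then, once.
The state is a dict: "t": time; "q": joint angles; "qd": joint speeds; "tau": joint torques, N m; "tcp_pos": TCP position; "tool_rot": TCP orientation; "force": force on the tool from outside, world axes, zero at the start; "ft_torque": the same for the moment, N m; "finger_gap": opening from 0.0 (shut) to 1.0 (fully open); "gripper_force": force on a finger pad.
Only numpy, scipy, OpenCV 4.12 (cv2) and the standard library are available. Lean on these libraries where they do the work, as an engineer would, in place of code of your own. Each camera call takes 0.05 s, during which the arm holds its last target. There are 200 camera calls.

### The job

The copper measuring cup was put away wet, upside down at the back of the spice tray with the smoked glass jar, the ceramic grinder and the square canister crowded in front of and beside it. First stand all three of these aside on the wooden board, then take the cup out and hang it mouth-down on the free peg of the draining stand, and last put the jar, the grinder and the canister back upright in the tray, each in the very place where it stood. Do not knock anything over, and leave the mortar and the two small things in the tray where they are.

Things in the scene. Friction and masses are not known exactly. Their poses are not given: they have to be found in the camera images.
- jar: Jar of dark smoked glass, loose, upright in the tray. Body 66 mm across up to 86 mm, shoulder to 97 mm, then a pale round cork stopper 52 mm across from 101 to 131 mm height, by which it is lifted from above. About 0.4 kg. Origin: centre of its underside, z up.
- grinder: White ceramic hand grinder, loose, upright in the tray. Round, 62 mm across (steel collar 66 mm at 46 to 58 mm height), dome to 97 mm, then a round wooden knob 33 mm across from 101 to 131 mm, by which it is lifted from above. Its closed cam lever stands out to 45 mm from the axis on its -x side, at collar height. About 0.45 kg. Origin: centre of its underside, z up.
- canister: Square steel canister, loose, upright in the tray. 58 mm square (lid 60 mm, sides along its x and y), lid top at 98 mm, then a round wooden knob 30 mm across up to 131 mm, by which it is lifted from above. About 0.35 kg. Origin: centre of its underside, z up.
- cup: Hammered copper measuring cup without handle, loose, mouth-down at the back of the tray. 64 mm across at the mouth, 61 mm at the closed end, 62 mm high, wall 2.5 mm, closed end 4 mm thick (58 mm deep inside). About 0.17 kg. Origin: centre of the mouth; z points from the mouth to the closed end, so up at the start.
- tray: Dark wooden spice tray, fixed, 170 (x) by 236 (y) mm, floor 10 mm above the shelf, rim 22 mm high. Origin: centre of its underside; its +x is the back. In its axes the cup stands near (38, 0) mm and the three tall things near (-36, 0), (22, 75) and (22, -75) mm; which stands where varies.
- board: Pale wooden board, fixed, 200 (x) by 180 (y) mm, top 16 mm above the shelf, empty: the side area for the three tall things. Origin: centre of its underside.
- drainer: Steel draining stand, fixed: drip tray 150 (x) by 200 (y) mm, rim 14 mm, and two pegs: upright loops of 9 mm wire, 31 mm wide (y), leaning 18 degrees. Origin: centre of underside. The loop runs from (37, y, 12) to its top wire at (0, y, 125) mm. Free peg: y = -52; a tumbler 58 mm wide, 136 mm high, is fixed on y = +52. A cup hangs with its closed end on the top wire, mouth about 72 mm above the shelf.
- mortar: Bystander: rounded pale grey soapstone mortar, 112 mm across, 70 mm high, its pestle standing up in it to about 107 mm. Origin: centre of its underside.
- pinch_bowl: Bystander: small white ceramic pinch bowl, 44 mm across, 30 mm high, in a front corner of the tray. Origin: centre of its underside.
- spice_tin: Bystander: small round metal tin with a dark lid, 42 mm across, 40 mm high, in the other front corner of the tray. Origin: centre of its underside.
Mind the look-alikes: they are no part of the job. What is shaped like the jar but blue or green is not meant.

How it is judged:
On the way, in this order (a step that is already met when the one before it is completed fails the run):
1. the jar, the grinder and the canister all stand upright and released on the board while the cup is still in its place (x of jar in the frame of board between -0.098 and 0.098 m and y of jar in the frame of board between -0.088 and 0.088 m and z of jar in the frame of board between 0.008 and 0.022 m and angle between each of jar, grinder, canister's own z axis and vertical below 0.1 rad and linear speed of each of jar, grinder, canister below 0.03 m/s and contact force between the fingers and jar below 0.1 N and x of grinder in the frame of board between -0.098 and 0.098 m and y of grinder in the frame of board between -0.088 and 0.088 m and z of grinder in the frame of board between 0.008 and 0.022 m and contact force between the fingers and grinder below 0.1 N and x of canister in the frame of board between -0.098 and 0.098 m and y of canister in the frame of board between -0.088 and 0.088 m and z of canister in the frame of board between 0.008 and 0.022 m and contact force between the fingers and canister below 0.1 N and distance of cup from where it was at the start of the episode below 0.03 m), for 0.2 s.
2. the cup hangs mouth-down on the free peg, released (x of cup in the frame of drainer between -0.025 and 0.045 m and y of cup in the frame of drainer between -0.08 and -0.024 m and z of cup in the frame of drainer between 0.055 and 0.088 m and angle between cup's own z axis and vertical below 0.6 rad and contact force between cup and drainer above 0.3 N and linear speed of cup below 0.03 m/s and contact force between the fingers and cup below 0.1 N), for 0.3 s.
At the end, for the whole second after the job is handed in: The cup hangs mouth-down on the free peg, seated on its top wire (mouth 55 to 88 mm above the shelf, axis within 0.6 rad of vertical); jar, grinder and canister stand upright (within 0.1 rad) within 15 mm of where each stood at the start; all released and at rest (all of step 2 and distance of each of jar, grinder, canister from where it was at the start of the episode below 0.015 m and angle between each of jar, grinder, canister's own z axis and vertical below 0.1 rad and linear speed of each of jar, grinder, canister below 0.03 m/s and contact force between the fingers and jar below 0.1 N and contact force between the fingers and grinder below 0.1 N and contact force between the fingers and canister below 0.1 N); the robot touches nothing.
It fails at once if the jar, the grinder or the canister is knocked over (angle between any of jar, grinder, canister's own z axis and vertical above 0.6 rad).
It fails at once if the mortar, the pinch bowl or the small tin is moved by more than 25 mm (distance of any of mortar, pinch_bowl, spice_tin from where it was at the start of the episode above 0.025 m).
It also fails if it takes over 138 s, if anything falls off the work surface, if the arm or the gripper's body presses on something with over 40 N, if the wrist force passes 120 N, or if a joint passes its speed limit or range.

## Working session

There is one attempt and no reset: what is moved stays moved. The work goes in short steps, Python scripts to look and compute and a tool call to move; the robot and the scene stay as the last step left them, time stands still between calls to the robot, and variables do not carry over. Pictures are saved under pics/ and viewed, at most 14 in all, crops included, and the job is handed in when it is done.

Besides the shell and the picture viewer there is one more tool, called after "Call:" as a command line: name --argument value ..., lists and objects as JSON in quotes. send_rows: Moves the arm, as the interface text tells. Its arguments: {"type":"object","properties":{"commands":{"type":"string"},"grip_force":{"type":"number"}},"required":["commands"]}

```bash
mkdir -p pics; ls
cat > h.py <<'E'
import numpy as np, cv2
from station import readout, cams, sign_off
def snap(n,f=None):
    s=cams.snapshot(n)
    if f: cv2.imwrite('pics/'+f,cv2.cvtColor(s['pixels'],cv2.COLOR_RGB2BGR))
    np.savez('/tmp/%s.npz'%n,**{k:np.array(v) for k,v in s.items()})
    return s
def load(n): return np.load('/tmp/%s.npz'%n)
def ray(s,u,v):
    d=np.array(s['rotation'])@np.linalg.solve(np.array(s['intrinsics']),[u,v,1.]); return np.array(s['eye']),d
def onz(s,u,v,z):
    e,d=ray(s,u,v); return e+d*(z-e[2])/d[2]
def proj(s,p):
    c=np.array(s['rotation']).T@(np.array(p)-np.array(s['eye'])); k=np.array(s['intrinsics'])@c; return k[:2]/k[2]
E
python3 - <<'E'
from h import *
for n in ['scene','top']:
    s=snap(n,n+'0.png'); print(n,np.round(s['eye'],3),np.round(s['rotation'],3).tolist(),np.round(s['intrinsics'],1).tolist())
r=readout.sense(); print(r)
E
```

```text
pics
scene [1.129 0.226 0.52 ] [0.503, 0.742, -0.364, -0.253] [[381.2, 0.0, 282.0], [0.0, 381.2, 213.8], [0.0, 0.0, 1.0]]
top [0.466 0.014 0.88 ] [0.714, -0.699, 0.039, -0.026] [[401.9, 0.0, 275.9], [0.0, 401.9, 209.6], [0.0, 0.0, 1.0]]
{'t': 0.1, 'q': array([-1.32146953e+00,  5.28381244e-01,  1.43378498e+00,  1.46322583e-05,
        1.18141373e+00, -1.78504991e-01]), 'qd': array([ 0.00014255, -0.00316168, -0.00264501,  0.00017295,  0.00040951,
        0.00080176]), 'tau': array([-4.44195357e-04, -4.43304884e+01, -1.78586537e+01, -2.48854149e-04,
        3.89876237e-03, -4.95682428e-06]), 'tcp_pos': array([ 0.25917986, -0.56802782,  0.23842309]), 'tool_rot': array([ 9.77207220e-01,  2.12285331e-01, -2.84172559e-05, -9.93267490e-04]), 'force': array([-0.17208853, -0.00136426, -0.41196564]), 'ft_torque': array([-0.02423608, -0.04568019,  0.00586476]), 'gripper_force': 0.0, 'finger_gap': 1.0024454499093354}
```

View pics/top0.png

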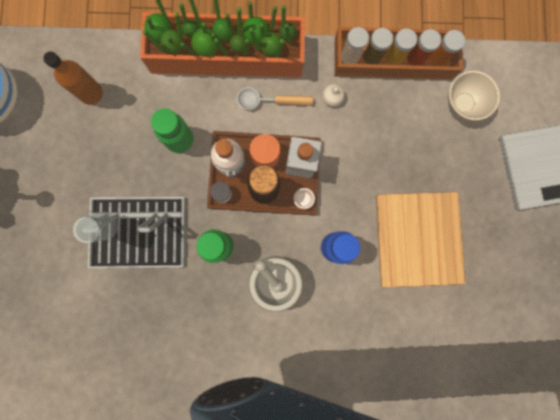

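View pics/scene0.png

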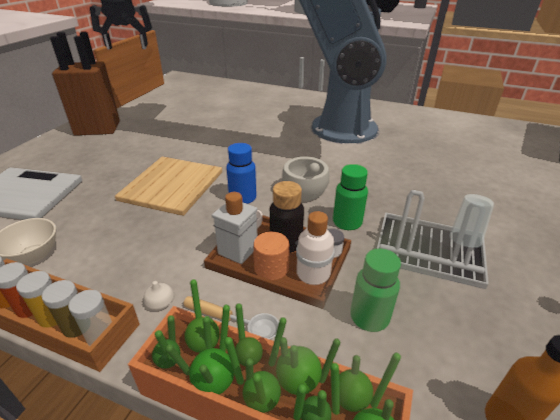

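The top view shows the jar (cork at 263,180), grinder (knob at 224,149), canister (knob at 305,151) and cup (265,150). The board is at 420,240 and the drainer at 137,232, with a blue look-alike jar at 341,247. "rotation" is a quaternion, so I'll fix my helper.

```bash
sed -i 's/^import numpy.*/import numpy as np, cv2\nfrom scipy.spatial.transform import Rotation as Ro/; s/np.array(s\[.rotation.\])/Ro.from_quat(np.array(s["rotation"])).as_matrix()/' h.py
python3 - <<'E'
from h import *
t=load('top'); p=t['pixels']
print(Ro.from_quat(t['rotation']).as_matrix().round(3).tolist())
c=cv2.resize(p[125:220,200:330],None,fx=6,fy=6,interpolation=cv2.INTER_CUBIC)
cv2.imwrite('pics/c1.png',c[...,::-1])
# board
hsv=cv2.cvtColor(p,cv2.COLOR_RGB2HSV)
m=cv2.inRange(hsv,(8,90,120),(25,255,255)); m[:, :360]=0; m[:150]=0;m[300:]=0
cs=max(cv2.findContours(m,0,1)[0],key=cv2.contourArea); r=cv2.minAreaRect(cs)
b=[onz(t,*q,.016)[:2] for q in cv2.boxPoints(r)]
print('board',r,np.round(b,3).tolist(),np.mean(b,0))
w=load('scene')
for nm,box in [('jar',(245,165,282,203)),('cup',(245,133,285,168)),('gr',(214,138,235,160)),('can',(295,142,318,160))]:
    x0,y0,x1,y1=box; s=hsv[y0:y1,x0:x1]; mm=cv2.inRange(s,(0,120,60),(20,255,255))
    k=max(cv2.findContours(mm,0,1)[0],key=cv2.contourArea); (cx,cy),rr=cv2.minEnclosingCircle(k); M=cv2.moments(k)
    print(nm,(cx+x0,cy+y0),rr,M['m10']/M['m00']+x0,M['m01']/M['m00']+y0,M['m00'],onz(t,cx+x0,cy+y0,.141 if nm!='cup' else .072).round(3))
E
```

```text
[[0.02, -0.996, 0.092], [-1.0, -0.022, -0.018], [0.02, -0.092, -0.996]]
board ((420.1353759765625, 238.93692016601562), (94.74279022216797, 85.14647674560547), 86.8201675415039) [[0.585, -0.217], [0.599, -0.404], [0.395, -0.41], [0.382, -0.227]] [ 0.49018225 -0.31447886]
jar (263.0, 183.5) 25.811918258666992 262.474030243261 180.44756738987508 1014.0 [0.582 0.026 0.141]
cup (264.5, 150.5) 25.544178009033203 264.5469843834141 150.6610123855681 1238.0 [0.661 0.025 0.072]
gr (221.37096786499023, 146.37096786499023) 11.153766632080078 222.96108663729808 146.74008810572687 227.0 [0.651 0.105 0.141]
can (304.75, 150.75) 7.754131317138672 305.10928961748635 150.83169398907103 152.5 [ 0.646 -0.051  0.141]
```

View pics/c1.png

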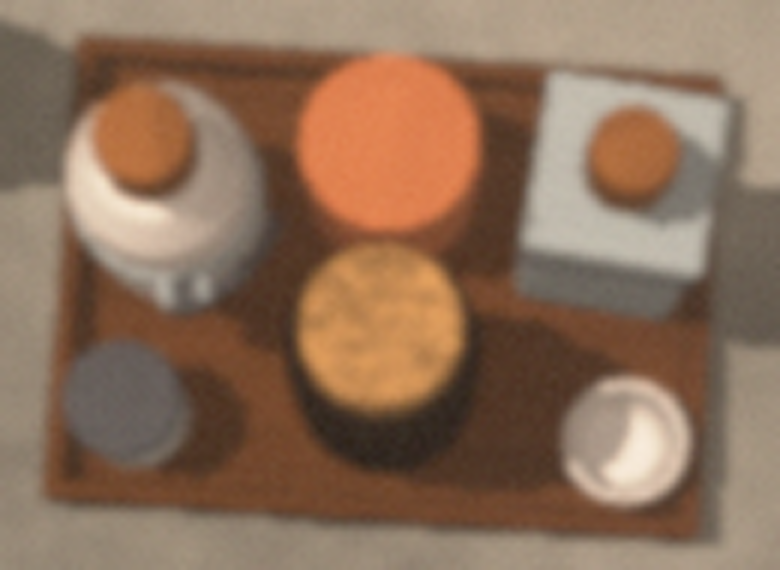

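The crop gives sharp circles: jar cork centre (382,325), grinder knob (145,137), canister knob (635,155), cup (390,143) and the tray corners. The grinder's lever points toward −x. Next I'll compute positions and look at the drainer.

Run:
```python
from h import *
t=load('top'); w=load('scene'); r=readout.sense()
print(Ro.from_quat(r['tool_rot']).as_matrix().round(3).tolist())
f=lambda x,y:((x+.5)/6-.5+200,(y+.5)/6-.5+125)
for n,x,y,z in [('jar',382,325,.141),('gr',145,136,.141),('can',635,154,.141),('cup',390,143,.072)]:
    P=onz(t,*f(x,y),z); print(n,P.round(4),'scene px',proj(w,P).round(1))
C=[onz(t,*f(x,y),.022)[:2] for x,y in [(80,38),(720,78),(706,537),(47,498)]]; c=np.mean(C,0); print('tray',np.round(C,3).tolist(),c)
ex=(C[0]+C[1]-C[2]-C[3]); yaw=np.arctan2(ex[1],ex[0]); print('yaw',np.degrees(yaw))
R=np.array([[np.cos(yaw),-np.sin(yaw)],[np.sin(yaw),np.cos(yaw)]])
for q in [(-.036,0),(.022,.075),(.022,-.075),(.038,0)]: print((c+R@q).round(3))
print('blue',onz(t,345,247,.14).round(3),'green',onz(t,214,246,.14).round(3))
a=cv2.resize(t['pixels'][185:280,65:200],None,fx=5,fy=5,interpolation=2)
b=cv2.resize(w['pixels'][180:285,365:500],None,fx=5,fy=5,interpolation=2)
cv2.imwrite('pics/d_top.png',a[...,::-1]); cv2.imwrite('pics/d_sc.png',b[...,::-1])
```

```text
[[0.91, 0.415, -0.0], [0.415, -0.91, 0.002], [0.0, -0.002, -1.0]]
jar [0.5913 0.0254 0.141 ] scene px [285.8 187.5]
gr [0.6491 0.1005 0.141 ] scene px [316.  215.2]
can [ 0.6472 -0.0523  0.141 ] scene px [232.8 194.5]
cup [0.6658 0.0252 0.072 ] scene px [269.9 241.7]
tray [[0.714, 0.139], [0.705, -0.094], [0.538, -0.09], [0.546, 0.145]] [0.62585395 0.02506317]
yaw -1.5766506789203547
[0.59  0.026]
[0.65  0.099]
[ 0.646 -0.051]
[0.664 0.024]
blue [ 0.468 -0.128  0.14 ] green [0.465 0.113 0.14 ]
```

View pics/d_top.png

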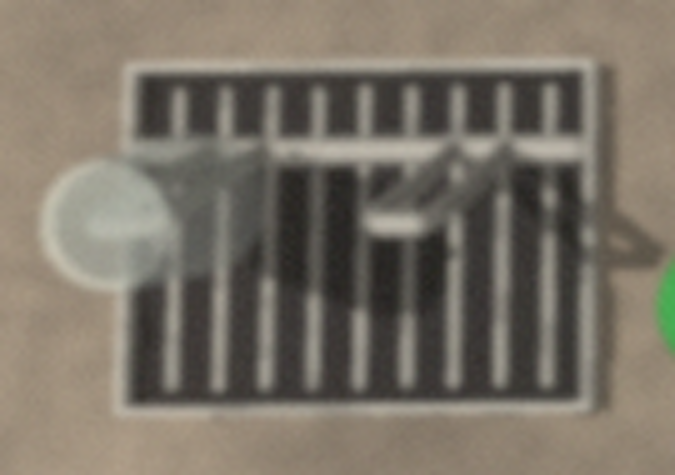

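View pics/d_sc.png

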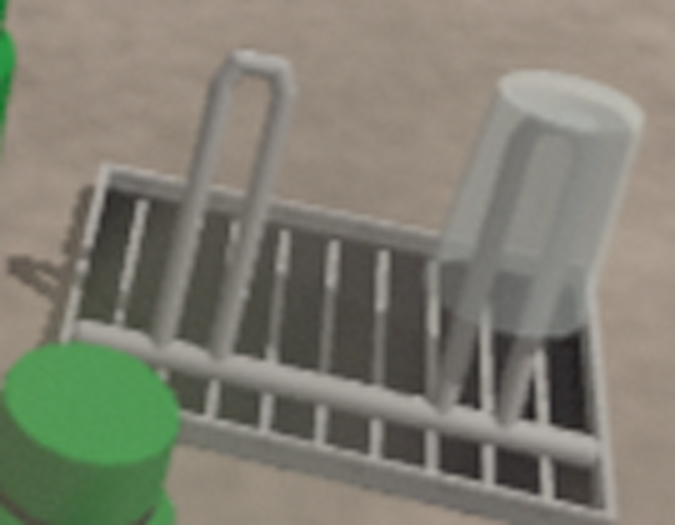

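The drainer's corners in the top crop are (125,65), (597,63), (597,408) and (118,410). The free peg's top wire is at (395,222) in the top crop and (262,63) in the scene crop.

Run:
```python
from h import *
t=load('top'); w=load('scene')
f=lambda x,y:((x+.5)/5-.5+65,(y+.5)/5-.5+185)
C=np.array([onz(t,*f(x,y),.014)[:2] for x,y in [(126,65),(597,63),(597,408),(118,410)]]); print(C.round(3).tolist(),C.mean(0))
ex=C[0]+C[1]-C[2]-C[3]; ey=C[0]+C[3]-C[1]-C[2]; print(np.degrees(np.arctan2(ex[1],ex[0])),np.degrees(np.arctan2(-ey[0],ey[1])))
y=np.arctan2(ex[1],ex[0]); print('exp peg',C.mean(0)+[.052*np.sin(y),-.052*np.cos(y)])
e1,d1=ray(t,*f(395,222)); e2,d2=ray(w,(262.5)/5-.5+365,(63.5)/5-.5+180)
A=np.c_[d1,-d2]; k=np.linalg.lstsq(A,e2-e1,rcond=None)[0]; print('peg tri',e1+d1*k[0],e2+d2*k[1],'onz',onz(t,*f(395,222),.127))
b=np.array([.490,-.3145]); a=np.radians(3.5); R=np.array([[np.cos(a),-np.sin(a)],[np.sin(a),np.cos(a)]])
for q in [(-.05,-.04),(-.05,.04),(.05,0)]: print(q,(b+R@q).round(3))
```

```text
[[0.563, 0.399], [0.569, 0.197], [0.421, 0.191], [0.416, 0.393]] [0.49214833 0.29529505]
2.310161793103801 1.4428506312729024
exp peg [0.4942444  0.24333731]
peg tri [0.49389698 0.24620019 0.12618818] [0.49366999 0.24767823 0.12663482] onz [0.49386674 0.24595023 0.127     ]
(-0.05, -0.04) [ 0.443 -0.357]
(-0.05, 0.04) [ 0.438 -0.278]
(0.05, 0) [ 0.54  -0.311]
```

Call:
send_rows --commands "80 0 0 -1 1;80 0 0 -1 1;80 0 0 -1 1;80 0 0 0 1;80 0 0 0 1;80 0 0 0 1;70 0 0 0 0.13;70 0.5 -1 0 0;70 0.5 -1 0 0;70 0.5 -1 0 0;70 0.5 -1 0 0;70 0.5 -1 0 0;70 0.5 -1 0 0;70 0.5 -1 0 0;70 0.5 -1 0 0;70 0.5 -1 0 0;70 0.5 -1 0 0" --grip_force 40

```text
t: 1.52
tcp_pos: [0.3596, -0.3674, 0.299]
tool_rot: [1.0, 0.001, -0.0, -0.0]
force: [-0.1, 0.4, -0.8]
finger_gap: 0.817
gripper_force: 0.0
```

Call:
send_rows --commands "70 0.6 -1 0 0;70 0.6 -1 0 0;70 0.6 -1 0 0;70 0.6 -1 0 0;70 0.6 -1 0 0;70 0.6 -1 0 0;70 0.6 -1 0 0;70 0.6 -1 0 0;70 0.6 -1 0 0;70 0.6 -1 0 0;70 0.6 -1 0 0;70 0.6 -1 0 0;70 0.6 -1 0 0;70 0.6 -1 0 0;70 0.6 -1 0 0;70 0.6 -1 0 0;70 0.6 -1 0 0;70 0.6 -1 0 0;70 0.6 -1 0 0;70 0.2 -0.7 0 0"

```text
t: 3.18
tcp_pos: [0.5926, 0.027, 0.2988]
tool_rot: [1.0, 0.001, 0.0, -0.0]
force: [0.7, 0.1, -0.0]
finger_gap: 0.821
gripper_force: 0.0
```

Call:
send_rows --commands "70 0 0 0 0;70 0 0 0 0"

```text
t: 3.35
tcp_pos: [0.5908, 0.0257, 0.2988]
tool_rot: [1.0, 0.001, -0.001, 0.0]
force: [-0.1, 0.4, -0.1]
finger_gap: 0.822
gripper_force: 0.0
```

Call:
send_rows --commands "70 0 0 1 0;70 0 0 1 0;70 0 0 1 0;70 0 0 1 0;70 0 0 1 0;70 0 0 1 0;70 0 0 1 0;70 0 0 1 0;70 0 0 0.9 0;70 0 0 0 0"

```text
t: 4.18
tcp_pos: [0.5881, 0.0241, 0.118]
tool_rot: [1.0, -0.001, -0.004, -0.0]
force: [-0.2, -0.7, 0.4]
finger_gap: 0.821
gripper_force: 0.0
```

Call:
send_rows --commands "48 0 0 0 0;48 0 0 0 0;48 0 0 0 0;46 0 0 0 0;46 0 0 0 0;46 0 0 0 0;46 0 0 0 0;46 0 0 0 0" --grip_force 40

```text
t: 4.85
tcp_pos: [0.5919, 0.025, 0.122]
tool_rot: [1.0, 0.0, 0.001, 0.0]
force: [-1.0, -0.6, 1.1]
finger_gap: 0.593
gripper_force: 42.6
```

Call:
send_rows --commands "46 0 0 -0.5 0;46 0 0 -1 0;46 0 0 -0.5 0;46 0 0 0 0"

```text
t: 5.18
tcp_pos: [0.5932, 0.0254, 0.1638]
tool_rot: [1.0, -0.0, 0.003, 0.0]
force: [0.6, -0.3, -5.1]
finger_gap: 0.595
gripper_force: 43.5
```

Run:
```python
from h import *
a=snap('wrist'); b=snap('scene'); print(readout.sense()['force'])
cv2.imwrite('pics/e1.png',np.hstack([cv2.resize(a['pixels'],(400,300)),cv2.resize(b['pixels'][100:310,140:420],(400,300))])[...,::-1])
```

```text
[ 0.24651879 -0.2798867  -5.27850558]
```

View pics/e1.png

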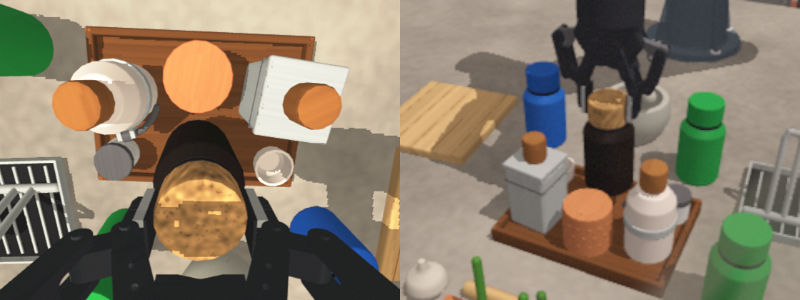

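The jar is held by the cork and clear, and the neighbours are untouched. I'll carry it to the board.

Call:
send_rows --commands "46 0 0 -1 0;46 0 0 -1 0;46 0 0 -1 0;46 0 0 -1 0;46 0 0 -1 0;46 0 0 -1 0;46 0 0 -1 0;46 0 0 0 0"

```text
t: 5.95
tcp_pos: [0.5932, 0.0252, 0.3044]
tool_rot: [1.0, -0.0, 0.003, 0.0]
force: [2.2, -0.4, -3.7]
finger_gap: 0.596
gripper_force: 43.9
```

Call:
send_rows --commands "46 -0.3 0.5 0 0;46 -0.5 1 0 0;46 -0.5 1 0 0;46 -0.5 1 0 0;46 -0.5 1 0 0;46 -0.5 1 0 0;46 -0.5 1 0 0;46 -0.5 1 0 0;46 -0.5 1 0 0;46 -0.5 1 0 0;46 -0.5 1 0 0;46 -0.5 1 0 0;46 -0.5 1 0 0;46 -0.5 1 0 0;46 -0.5 1 0 0;46 -0.35 0.4 0 0;46 0 0 0 0;46 0 0 0 0"

```text
t: 7.45
tcp_pos: [0.4371, -0.272, 0.2997]
tool_rot: [1.0, -0.001, -0.001, -0.002]
force: [-0.2, 0.5, -5.7]
finger_gap: 0.591
gripper_force: 43.8
```

Call:
send_rows --commands "46 0 0 1 0;46 0 0 1 0;46 0 0 1 0;46 0 0 1 0;46 0 0 1 0;46 0 0 1 0;46 0 0 1 0;46 0 0 0.8 0;46 0 0 0.5 0;46 0 0 0 0;46 0 0 0 0;46 0 0 0 0"

```text
t: 8.45
tcp_pos: [0.4391, -0.2728, 0.1361]
tool_rot: [1.0, 0.0, 0.001, 0.001]
force: [0.2, -0.1, -5.0]
finger_gap: 0.596
gripper_force: 43.6
```

Call:
send_rows --commands "46 0 0 0.2 0;46 0 0 0.15 0;46 0 0 0 0;46 0 0 0 0"

```text
t: 8.78
tcp_pos: [0.4383, -0.2727, 0.1285]
tool_rot: [1.0, -0.0, 0.0, 0.0]
force: [-0.2, -0.8, -4.9]
finger_gap: 0.593
gripper_force: 43.7
```

Call:
send_rows --commands "46 0 0 0.05 0;46 0 0 0 0;50 0 0 0 0;56 0 0 0 0;62 0 0 0 0;70 0 0 0 0;70 0 0 0 0;70 0 0 -0.3 0;70 0 0 -1 0;70 0 0 -1 0;70 0 0 -1 0;70 0 0 -1 0;70 0 0 -1 0;70 0 0 -1 0;70 0 0 -1 0;70 0 0 -1 0;70 0 0 0 0"

```text
t: 10.2
tcp_pos: [0.4402, -0.2744, 0.2977]
tool_rot: [1.0, -0.0, 0.003, 0.003]
force: [-0.1, -0.2, 0.4]
finger_gap: 0.819
gripper_force: 0.0
```

Call:
send_rows --commands "60 0.5 -0.5 0 0;60 0.95 -1 0 0;60 0.95 -1 0 0;60 0.95 -1 0 0;60 0.95 -1 0 0;60 0.95 -1 0 0;60 0.95 -1 0 0;60 0.95 -1 0 0;60 0.95 -1 0 0;60 0.95 -1 0 0;60 0.95 -1 0 0;60 0.45 -0.5 0 0;60 0 0 0 0;60 0 0 0 0"

```text
t: 11.37
tcp_pos: [0.6468, -0.0526, 0.2924]
tool_rot: [1.0, 0.001, -0.001, 0.0]
force: [-1.2, -1.2, -0.8]
finger_gap: 0.701
gripper_force: 0.0
```

Run:
```python
from h import *
a=snap('top','w2.png'); r=readout.sense(); print(r['tcp_pos'],r['q'].round(2))
a=snap('wrist'); b=snap('scene')
cv2.imwrite('pics/e2.png',np.hstack([cv2.resize(a['pixels'],(400,300)),cv2.resize(b['pixels'][100:310,100:380],(400,300))])[...,::-1])
```

```text
[ 0.64641296 -0.05328836  0.29262772] [-0.25  0.51  1.31 -0.    1.33  1.32]
```

View pics/e2.png

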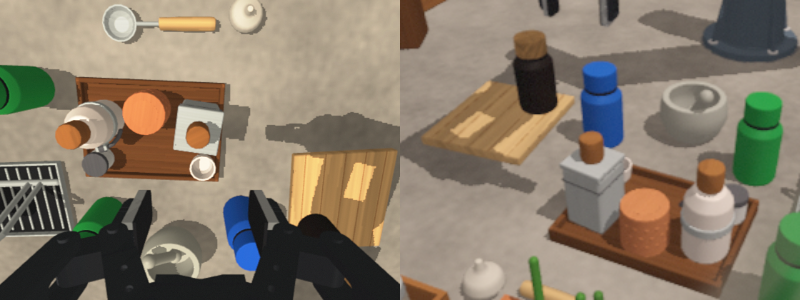

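The jar stands on the board and the gripper is above the canister. Next I'll grasp the canister.

Call:
send_rows --commands "60 0 0 1 0;60 0 0 1 0;60 0 0 1 0;60 0 0 1 0;60 0 0 1 0;60 0 0 1 0;60 0 0 1 0;60 0 0 1 0;60 0 0 0.5 0;60 0 0 0 0;60 0 0 0 0;40 0 0 0 0;34 0 0 0 0;28 0 0 0 0;24 0 0 0 0;24 0 0 0 0;24 0 0 0 0;24 0 0 0 0;24 0 0 0 0"

```text
t: 13.1
tcp_pos: [0.6484, -0.0525, 0.125]
tool_rot: [1.0, 0.0, 0.001, 0.0]
force: [-0.7, 1.8, 5.6]
finger_gap: 0.336
gripper_force: 39.5
```

Call:
send_rows --commands "24 0 0 -0.5 0;24 0 0 -1 0;24 0 0 -1 0;24 0 0 -1 0;24 0 0 -1 0;24 0 0 -1 0;24 0 0 -1 0;24 0 0 -1 0;24 0 0 -1 0;24 0 0 -0.5 0;24 0 0 0 0;24 0 0 0 0"

```text
t: 14.1
tcp_pos: [0.647, -0.0527, 0.303]
tool_rot: [1.0, -0.0, -0.0, 0.0]
force: [-0.5, 0.4, -3.7]
finger_gap: 0.34
gripper_force: 39.9
```

Call:
send_rows --commands "24 -0.3 0.45 0 0;24 -0.66 1 0 0;24 -0.66 1 0 0;24 -0.66 1 0 0;24 -0.66 1 0 0;24 -0.66 1 0 0;24 -0.66 1 0 0;24 -0.66 1 0 0;24 -0.66 1 0 0;24 -0.66 1 0 0;24 -0.66 1 0 0;24 -0.66 1 0 0;24 -0.66 1 0 0;24 -0.66 1 0 0;24 -0.66 1 0 0;24 -0.66 1 0 0;24 0 0 0 0;24 0 0 0 0"

```text
t: 15.6
tcp_pos: [0.4415, -0.3623, 0.3016]
tool_rot: [1.0, -0.002, -0.001, -0.001]
force: [0.1, -0.3, -2.9]
finger_gap: 0.335
gripper_force: 40.0
```

Call:
send_rows --commands "24 0 0 1 0;24 0 0 1 0;24 0 0 1 0;24 0 0 1 0;24 0 0 1 0;24 0 0 1 0;24 0 0 1 0;24 0 0 0.8 0;24 0 0 0.3 0;24 0 0 0 0;24 0 0 0 0;24 0 0 0 0"

```text
t: 16.6
tcp_pos: [0.444, -0.362, 0.1423]
tool_rot: [1.0, 0.0, 0.001, 0.001]
force: [0.7, 0.4, -2.5]
finger_gap: 0.334
gripper_force: 40.0
```

Call:
send_rows --commands "24 0 0 0.3 0;24 0 0 0.2 0;24 0 0 0 0;24 0 0 0 0"

```text
t: 16.93
tcp_pos: [0.4433, -0.3617, 0.1313]
tool_rot: [1.0, -0.0, -0.0, -0.0]
force: [-0.3, 0.2, -3.7]
finger_gap: 0.339
gripper_force: 40.1
```

Call:
send_rows --commands "24 0 0 0.05 0;24 0 0 0 0;24 0 0 0 0"

```text
t: 17.18
tcp_pos: [0.4434, -0.3617, 0.131]
tool_rot: [1.0, -0.0, 0.0, 0.0]
force: [-1.1, 1.5, 3.6]
finger_gap: 0.34
gripper_force: 40.5
```

Call:
send_rows --commands "30 0 0 0 0;38 0 0 0 0;46 0 0 0 0;52 0 0 0 0;54 0 0 0 0;54 0 0 -0.4 0;54 0 0 -1 0;54 0 0 -1 0;54 0 0 -1 0;54 0 0 -1 0;54 0 0 -1 0;54 0 0 -1 0;54 0 0 -1 0;54 0 0 -1 0;60 0 0 0 0;60 0 -0.1 0 0"

```text
t: 18.52
tcp_pos: [0.4438, -0.3604, 0.2999]
tool_rot: [1.0, -0.0, 0.001, 0.002]
force: [-0.1, 0.7, 0.2]
finger_gap: 0.701
gripper_force: 0.0
```

Call:
send_rows --commands "60 0.3 -1 0 0;60 0.5 -1 0 0;60 0.5 -1 0 0;60 0.5 -1 0 0;60 0.5 -1 0 0;60 0.5 -1 0 0;60 0.5 -1 0 0;60 0.5 -1 0 0;60 0.5 -1 0 0;60 0.5 -1 0 0;60 0.5 -1 0 0;60 0.5 -1 0 0;60 0.5 -1 0 0;60 0.5 -1 0 0;60 0.5 -1 0 0;60 0.5 -1 0 0;60 0.5 -1 0 0;60 0.5 -1 0 0;60 0.5 -1 0 0;60 0.5 -1 0 0"

```text
t: 20.18
tcp_pos: [0.6387, 0.0416, 0.2964]
tool_rot: [1.0, -0.0, -0.002, -0.0]
force: [0.2, 0.2, 0.9]
finger_gap: 0.7
gripper_force: 0.0
```

Call:
send_rows --commands "60 0.5 -1 0 0;60 0 -1 0 0;60 0 -1 0 0;60 0 0 0 0;60 0 0 0 0"

```text
t: 20.6
tcp_pos: [0.6484, 0.1013, 0.2966]
tool_rot: [1.0, 0.001, -0.002, 0.0]
force: [-0.6, 0.1, -0.6]
finger_gap: 0.699
gripper_force: 0.0
```

Run:
```python
from h import *
r=readout.sense(); print(r['tcp_pos'],r['q'].round(2))
a=snap('wrist'); b=snap('scene')
cv2.imwrite('pics/e3.png',np.hstack([cv2.resize(a['pixels'],(400,300)),cv2.resize(b['pixels'][100:310,100:380],(400,300))])[...,::-1])
```

```text
[0.64838359 0.10132949 0.29664672] [-0.01  0.52  1.28 -0.    1.35  1.55]
```

View pics/e3.png

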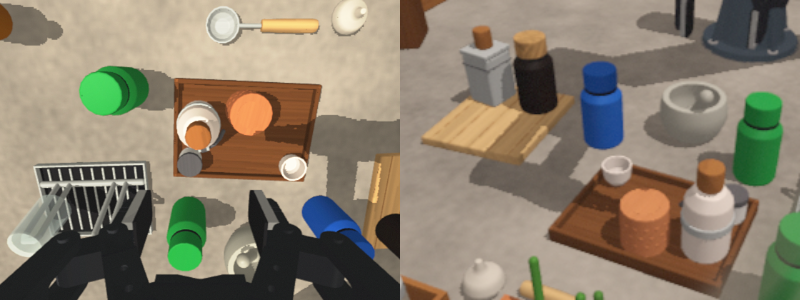

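Canister and jar stand on the board, and the cup, bowl and tin are undisturbed. Next is the grinder.

Call:
send_rows --commands "60 0 0 1 0;60 0 0 1 0;60 0 0 1 0;60 0 0 1 0;60 0 0 1 0;60 0 0 1 0;60 0 0 1 0;60 0 0 1 0;60 0 0 0.6 0;60 0 0 0 0;60 0 0 0 0;44 0 0 0 0;36 0 0 0 0;30 0 0 0 0;26 0 0 0 0;26 0 0 0 0;26 0 0 0 0;26 0 0 0 0;26 0 0 0 0" --grip_force 50

```text
t: 22.28
tcp_pos: [0.6506, 0.1008, 0.1282]
tool_rot: [1.0, 0.0, 0.002, -0.0]
force: [-1.0, 1.5, 6.4]
finger_gap: 0.368
gripper_force: 49.8
```

Call:
send_rows --commands "26 0 0 -0.5 0;26 0 0 -1 0;26 0 0 -1 0;26 0 0 -1 0;26 0 0 -1 0;26 0 0 -1 0;26 0 0 -1 0;26 0 0 -1 0;26 0 0 -1 0;26 0 0 -0.5 0;26 0 0 0 0;26 0 0 0 0"

```text
t: 23.28
tcp_pos: [0.6489, 0.1002, 0.3058]
tool_rot: [1.0, -0.0, -0.001, 0.0]
force: [0.0, 0.4, -3.9]
finger_gap: 0.367
gripper_force: 50.1
```

Call:
send_rows --commands "26 0 0.4 0 0;26 -0.2 1 0 0;26 -0.2 1 0 0;26 -0.2 1 0 0;26 -0.2 1 0 0;26 -0.2 1 0 0;26 -0.2 1 0 0;26 -0.2 1 0 0;26 -0.2 1 0 0;26 -0.2 1 0 0;26 -0.2 1 0 0;26 -0.3 1 0 0;26 -0.3 1 0 0;26 -0.3 1 0 0;26 -0.3 1 0 0;26 -0.3 1 0 0;26 -0.3 1 0 0;26 -0.3 1 0 0;26 -0.3 1 0 0;26 -0.3 1 0 0"

```text
t: 24.95
tcp_pos: [0.5537, -0.2886, 0.3041]
tool_rot: [1.0, -0.0, -0.002, -0.001]
force: [-0.2, -0.4, -4.1]
finger_gap: 0.367
gripper_force: 50.1
```

Call:
send_rows --commands "26 -0.4 1 0 0;26 0 0.4 0 0;26 0 0 0 0;26 0 0 1 0;26 0 0 1 0;26 0 0 1 0;26 0 0 1 0;26 0 0 1 0;26 0 0 1 0;26 0 0 1 0;26 0 0 0.8 0;26 0 0 0.3 0;26 0 0 0 0;26 0 0 0 0;26 0 0 0 0"

```text
t: 26.2
tcp_pos: [0.5483, -0.3159, 0.1454]
tool_rot: [1.0, 0.0, 0.001, 0.001]
force: [-0.6, 1.0, -3.3]
finger_gap: 0.365
gripper_force: 50.1
```

Call:
send_rows --commands "26 0 0 0.3 0;26 0 0 0.2 0;26 0 0 0 0;26 0 0 0 0"

```text
t: 26.53
tcp_pos: [0.5473, -0.3157, 0.1344]
tool_rot: [1.0, -0.0, 0.0, -0.0]
force: [0.1, 0.5, -3.6]
finger_gap: 0.364
gripper_force: 50.2
```

Call:
send_rows --commands "26 0 0 0.05 0;26 0 0 0 0;26 0 0 0 0"

```text
t: 26.78
tcp_pos: [0.5476, -0.3157, 0.1342]
tool_rot: [1.0, -0.0, 0.0, 0.0]
force: [-0.9, 1.3, 2.0]
finger_gap: 0.365
gripper_force: 50.8
```

Call:
send_rows --commands "32 0 0 0 0;40 0 0 0 0;48 0 0 0 0;54 0 0 0 0;58 0 0 0 0;58 0 0 -0.4 0;58 0 0 -1 0;58 0 0 -1 0;58 0 0 -1 0;58 0 0 -1 0;58 0 0 -1 0;58 0 0 -1 0;70 0 0 -1 0;82 0 0 0 0;82 0.35 -1 0 0;82 0.35 -1 0 0;82 0.35 -1 0 0;82 0.35 -1 0 0;82 0.35 -1 0 0;82 0.35 -1 0 0"

```text
t: 28.45
tcp_pos: [0.5892, -0.1946, 0.2806]
tool_rot: [1.0, -0.0, -0.0, -0.0]
force: [0.5, 0.3, -0.3]
finger_gap: 0.964
gripper_force: 0.0
```

Call:
send_rows --commands "82 0.35 -1 0 0;82 0.35 -1 0 0;82 0.35 -1 0 0;82 0.35 -1 0 0;82 0.35 -1 0 0;82 0.35 -1 0 0;82 0.35 -1 0 0;82 0.35 -1 0 0;82 0.35 -1 0 0;82 0.35 -1 0 0;82 0.25 -1 0 0;82 0 0 0 0;82 0 0 0 0"

```text
t: 29.53
tcp_pos: [0.664, 0.0253, 0.2805]
tool_rot: [1.0, 0.001, -0.001, 0.0]
force: [-0.0, 0.5, -0.1]
finger_gap: 0.962
gripper_force: 0.0
```

Run:
```python
from h import *
r=readout.sense(); print(r['tcp_pos'],r['q'].round(2))
a=snap('wrist'); b=snap('scene')
cv2.imwrite('pics/e4.png',np.hstack([cv2.resize(a['pixels'],(400,300)),cv2.resize(b['pixels'][100:310,100:380],(400,300))])[...,::-1])
```

```text
[0.66404918 0.02530087 0.28050332] [-0.13  0.54  1.28 -0.    1.32  1.44]
```

View pics/e4.png

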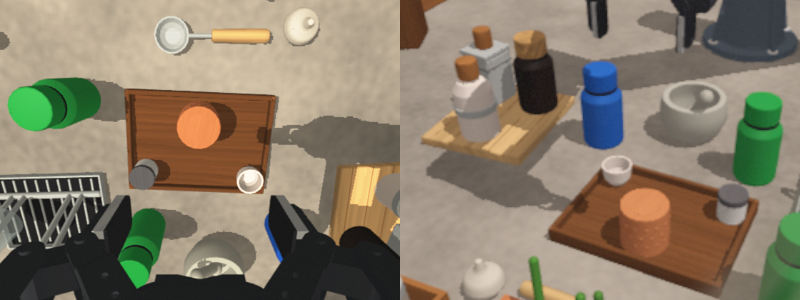

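All three stand on the board and the cup is free. Grasping the cup.

Call:
send_rows --commands "84 0 0 1 0;84 0 0 1 0;84 0 0 1 0;84 0 0 1 0;84 0 0 1 0;84 0 0 1 0;84 0 0 1 0;84 0 0 1 0;84 0 0 1 0;84 0 0 1 0;84 0 0 1 0;84 0 0 0.7 0;84 0 0 0 0;84 0 0 0 0"

```text
t: 30.8
tcp_pos: [0.6639, 0.0235, 0.0467]
tool_rot: [1.0, -0.001, -0.001, -0.0]
force: [-0.5, 0.3, 0.0]
finger_gap: 0.983
gripper_force: 0.0
```

Call:
send_rows --commands "76 0 0 0 0;70 0 0 0 0;66 0 0 0 0;60 0 0 0 0;56 0 0 0 0;56 0 0 0 0;56 0 0 0 0;56 0 0 0 0;56 0 0 0 0" --grip_force 35

```text
t: 31.55
tcp_pos: [0.6655, 0.0245, 0.0494]
tool_rot: [1.0, -0.0, 0.002, 0.0]
force: [-1.0, 1.2, 6.0]
finger_gap: 0.743
gripper_force: 38.1
```

Call:
send_rows --commands "56 0 0 -0.5 0;56 0 0 -1 0;56 0 0 -1 0;56 0 0 -1 0;56 0 0 -1 0;56 0 0 -1 0;56 0 0 -1 0;56 0 0 -1 0;56 0 0 -1 0;56 0 0 -0.5 0;56 0 0 0 0;56 0 0 0 0"

```text
t: 32.55
tcp_pos: [0.6642, 0.0243, 0.2276]
tool_rot: [1.0, -0.0, 0.0, 0.0]
force: [-1.2, -0.2, -1.5]
finger_gap: 0.736
gripper_force: 39.0
```

Call:
send_rows --commands "56 -0.35 -0.5 0 0;56 -0.7 -0.92 0 0;56 -0.7 -0.92 0 0;56 -0.7 -0.92 0 0;56 -0.7 -0.92 0 0;56 -0.7 -0.92 0 0;56 -0.7 -0.92 0 0;56 -0.7 -0.92 0 0;56 -0.7 -0.92 0 0;56 -0.7 -0.92 0 0;56 -0.7 -0.92 0 0;56 -0.7 -0.92 0 0;56 -0.35 -0.46 0 0;56 0 0 0 0;56 0 0 0 0;56 0 0 0 0"

```text
t: 33.88
tcp_pos: [0.497, 0.2453, 0.227]
tool_rot: [1.0, -0.0, 0.0, 0.0]
force: [0.4, 1.0, -1.8]
finger_gap: 0.73
gripper_force: 39.0
```

Run:
```python
from h import *
r=readout.sense(); P=r['tcp_pos']; print(P,r['q'].round(2))
a=snap('top'); b=snap('scene'); d=load('scene')
print(proj(a,[.494,.246,.127]),proj(b,[.494,.246,.127]))
m=P+[.001,0,-.039]; print('mouth',m,proj(b,m),'top',proj(b,m+[0,0,.062]))
cv2.imwrite('pics/e5.png',np.hstack([cv2.resize(a['pixels'][150:290,30:230],(400,280)),cv2.resize(b['pixels'][100:290,360:540],(400,280*1))])[...,::-1])
```

```text
[0.49700375 0.24530789 0.22695395] [ 0.26  0.45  1.63 -0.    1.07  1.83]
[143.57672685 228.92782296] [416.08764869 191.93510986]
mouth [0.49800375 0.24530789 0.18795395] [423.22746711 164.01045355] top [432.05984264 131.02534766]
```

View pics/e5.png

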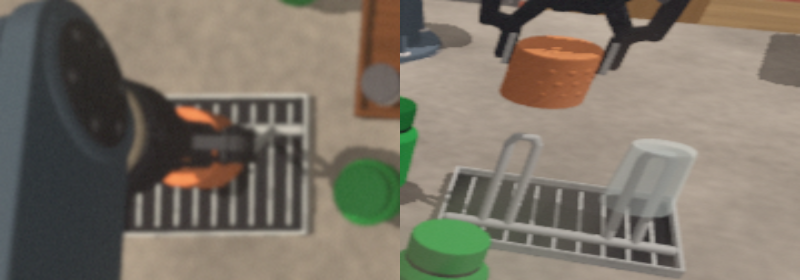

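The cup is held level above the free peg: its top is at about (430,132) in the scene image, against a predicted (432,131). The tumbler is clear, so I'll lower it.

Call:
send_rows --commands "56 0 0 0.5 0;56 0 0 1 0;56 0 0 1 0;56 0 0 1 0;56 0 0 0.5 0;56 0 0 0.5 0;56 0 0 0 0;56 0 0 0 0"

```text
t: 34.65
tcp_pos: [0.4967, 0.2457, 0.137]
tool_rot: [1.0, -0.0, -0.0, 0.0]
force: [-0.4, 0.1, -1.3]
finger_gap: 0.741
gripper_force: 39.0
```

Call:
send_rows --commands "56 0 0 0.3 0;56 0 0 0.3 0;56 0 0 0.2 0;56 0 0 0 0;56 0 0 0 0"

```text
t: 35.07
tcp_pos: [0.4963, 0.2459, 0.1212]
tool_rot: [1.0, -0.0, -0.0, 0.0]
force: [-0.1, 0.4, -2.0]
finger_gap: 0.734
gripper_force: 39.0
```

Call:
send_rows --commands "56 0 0 0.2 0;56 0 0 0.15 0;56 0 0 0 0;56 0 0 0 0"

```text
t: 35.4
tcp_pos: [0.4962, 0.2459, 0.1141]
tool_rot: [1.0, -0.0, -0.0, 0.0]
force: [-0.0, -0.4, -1.8]
finger_gap: 0.735
gripper_force: 39.0
```

Call:
send_rows --commands "56 0 0 0.1 0;56 0 0 0 0;56 0 0 0 0"

```text
t: 35.65
tcp_pos: [0.4964, 0.2459, 0.1123]
tool_rot: [1.0, -0.0, -0.0, 0.0]
force: [0.1, 0.3, -0.8]
finger_gap: 0.739
gripper_force: 39.0
```

Call:
send_rows --commands "56 0 0 0.07 0;56 0 0 0 0;56 0 0 0 0"

```text
t: 35.9
tcp_pos: [0.4965, 0.246, 0.1109]
tool_rot: [1.0, -0.0, 0.0, -0.0]
force: [-0.2, -0.1, -2.0]
finger_gap: 0.737
gripper_force: 39.1
```

Call:
send_rows --commands "56 0 0 0.05 0;56 0 0 0 0;56 0 0 0 0"

```text
t: 36.15
tcp_pos: [0.4965, 0.2459, 0.1107]
tool_rot: [1.0, -0.0, 0.0, -0.0]
force: [-1.8, -0.7, 5.5]
finger_gap: 0.734
gripper_force: 39.6
```

Contact came at the expected height, so I'll release.

Call:
send_rows --commands "64 0 0 0 0;66 0 0 0 0;68 0 0 0 0;72 0 0 0 0;76 0 0 0 0;82 0 0 0 0;82 0 0 0 0;82 0 0 0 0;82 0 0 0 0;82 0 0 0 0"

```text
t: 36.98
tcp_pos: [0.4964, 0.2459, 0.1099]
tool_rot: [1.0, -0.0, -0.0, 0.0]
force: [1.5, 0.5, -0.5]
finger_gap: 0.96
gripper_force: 0.0
```

Call:
send_rows --commands "82 0 0 -0.5 0;82 0 0 -1 0;82 0 0 -1 0;82 0 0 -1 0;82 0 0 -1 0;82 0 0 -1 0;82 0 0 -1 0;82 0 0 -1 0;82 0 0 -1 0;82 0 0 -1 0;82 0 0 0 0"

```text
t: 37.9
tcp_pos: [0.4986, 0.2466, 0.305]
tool_rot: [1.0, 0.0, 0.005, -0.001]
force: [0.5, 0.4, -0.4]
finger_gap: 0.96
gripper_force: 0.0
```

Run:
```python
from h import *
r=readout.sense(); print(r['tcp_pos'])
a=snap('wrist'); b=snap('scene')
cv2.imwrite('pics/e6.png',np.hstack([cv2.resize(a['pixels'],(400,300)),cv2.resize(b['pixels'][100:310,280:560],(400,300))])[...,::-1])
```

```text
[0.49864427 0.24662292 0.30498558]
```

View pics/e6.png

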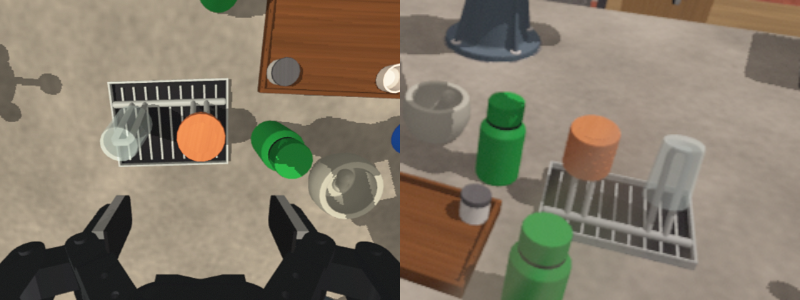

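The cup hangs mouth-down on the free peg, level. Now I'll fetch the grinder.

Call:
send_rows --commands "58 0.1 1 0 0;58 0.1 1 0 0;58 0.1 1 0 0;58 0.1 1 0 0;58 0.1 1 0 0;58 0.1 1 0 0;58 0.1 1 0 0;58 0.1 1 0 0;58 0.1 1 0 0;58 0.1 1 0 0;58 0.1 1 0 0;58 0.1 1 0 0;58 0.1 1 0 0;58 0.1 1 0 0;58 0.1 1 0 0;58 0.1 1 0 0;58 0.1 1 0 0;58 0.1 1 0 0;58 0.1 1 0 0;58 0.1 1 0 0"

```text
t: 39.67
tcp_pos: [0.5353, -0.1546, 0.2981]
tool_rot: [1.0, -0.0, -0.002, -0.001]
force: [0.2, -0.2, -0.0]
finger_gap: 0.677
gripper_force: 0.0
```

Call:
send_rows --commands "58 0.1 1 0 0;58 0.1 1 0 0;58 0.1 1 0 0;58 0.1 1 0 0;58 0.1 1 0 0;58 0.05 1 0 0;58 0 1 0 0;58 0 1 0 0;58 0 0.05 0 0;58 0 0 0 0;58 0 0 0 0;58 0 0 0 0"

```text
t: 40.67
tcp_pos: [0.547, -0.3136, 0.2992]
tool_rot: [1.0, 0.0, -0.001, -0.001]
force: [0.0, 0.7, -0.3]
finger_gap: 0.675
gripper_force: 0.0
```

Call:
send_rows --commands "58 0 0.1 1 0;58 0 0 1 0;58 0 0 1 0;58 0 0 1 0;58 0 0 1 0;58 0 0 1 0;58 0 0 1 0;58 0 0 0.8 0;58 0 0 0.4 0;58 0 0 0 0;58 0 0 0 0;44 0 0 0 0;36 0 0 0 0;30 0 0 0 0;26 0 0 0 0;26 0 0 0 0;26 0 0 0 0;26 0 0 0 0;26 0 0 0 0" --grip_force 50

```text
t: 42.25
tcp_pos: [0.5481, -0.3169, 0.1376]
tool_rot: [1.0, -0.0, 0.001, 0.0]
force: [-0.3, 2.5, 6.4]
finger_gap: 0.367
gripper_force: 49.1
```

Call:
send_rows --commands "26 0 0 -0.5 0;26 0 0 -1 0;26 0 0 -1 0;26 0 0 -1 0;26 0 0 -1 0;26 0 0 -1 0;26 0 0 -1 0;26 0 0 -1 0;26 0 0 -1 0;26 0 0 -0.5 0;26 0 0 0 0;26 0 0 0 0"

```text
t: 43.25
tcp_pos: [0.547, -0.317, 0.3156]
tool_rot: [1.0, -0.0, -0.0, -0.0]
force: [-0.0, -0.1, -4.7]
finger_gap: 0.358
gripper_force: 50.3
```

Call:
send_rows --commands "26 0.1 -0.5 0 0;26 0.25 -1 0 0;26 0.25 -1 0 0;26 0.25 -1 0 0;26 0.25 -1 0 0;26 0.25 -1 0 0;26 0.25 -1 0 0;26 0.25 -1 0 0;26 0.25 -1 0 0;26 0.25 -1 0 0;26 0.25 -1 0 0;26 0.25 -1 0 0;26 0.25 -1 0 0;26 0.25 -1 0 0;26 0.25 -1 0 0;26 0.25 -1 0 0;26 0.25 -1 0 0;26 0.25 -1 0 0;26 0.25 -1 0 0;26 0.25 -1 0 0"

```text
t: 44.92
tcp_pos: [0.6431, 0.0748, 0.3135]
tool_rot: [1.0, 0.0, -0.002, -0.0]
force: [0.7, 0.5, -4.5]
finger_gap: 0.365
gripper_force: 50.2
```

Call:
send_rows --commands "26 0.25 -1 0 0;26 0 -0.4 0 0;26 0 0 0 0;26 0 0 0 0;26 0 0 1 0;26 0 0 1 0;26 0 0 1 0;26 0 0 1 0;26 0 0 1 0;26 0 0 1 0;26 0 0 1 0;26 0 0 0.5 0;26 0 0 0 0;26 0 0 0 0;26 0 0 0 0"

```text
t: 46.17
tcp_pos: [0.6505, 0.1003, 0.1673]
tool_rot: [1.0, -0.0, 0.001, 0.0]
force: [-0.0, 0.3, -3.2]
finger_gap: 0.365
gripper_force: 50.2
```

Call:
send_rows --commands "26 0 0 0.5 0;26 0 0 0.5 0;26 0 0 0.4 0;26 0 0 0.2 0;26 0 0 0 0;26 0 0 0 0;26 0 0 0 0"

```text
t: 46.75
tcp_pos: [0.6497, 0.1009, 0.134]
tool_rot: [1.0, -0.0, 0.0, 0.0]
force: [1.1, -0.1, -3.4]
finger_gap: 0.365
gripper_force: 50.5
```

Call:
send_rows --commands "26 0 0 0.1 0;26 0 0 0 0;26 0 0 0 0"

```text
t: 47.0
tcp_pos: [0.6494, 0.1009, 0.132]
tool_rot: [1.0, -0.0, 0.0, 0.0]
force: [0.3, -0.5, -3.7]
finger_gap: 0.366
gripper_force: 50.5
```

Call:
send_rows --commands "26 0 0 0.05 0;26 0 0 0 0;26 0 0 0 0"

```text
t: 47.25
tcp_pos: [0.6498, 0.101, 0.1316]
tool_rot: [1.0, -0.0, 0.001, -0.0]
force: [0.2, -0.2, 0.2]
finger_gap: 0.368
gripper_force: 50.7
```

Call:
send_rows --commands "26 0 0 0.04 0;26 0 0 0 0;26 0 0 0 0"

```text
t: 47.5
tcp_pos: [0.6503, 0.101, 0.1316]
tool_rot: [1.0, -0.0, 0.001, -0.0]
force: [-0.7, 1.9, 5.9]
finger_gap: 0.369
gripper_force: 51.2
```

Call:
send_rows --commands "32 0 0 0 0;40 0 0 0 0;48 0 0 0 0;54 0 0 0 0;56 0 0 0 0;56 0 0 -0.4 0;56 0 0 -1 0;56 0 0 -1 0;56 0 0 -1 0;56 0 0 -1 0;56 0 0 -1 0;56 0 0 -1 0;56 0 0 -1 0;56 0 0 -1 0;56 0 0 0 0;56 -0.1 0.1 0 0;56 0 0 0 0"

```text
t: 48.92
tcp_pos: [0.6463, 0.0986, 0.2973]
tool_rot: [1.0, -0.0, -0.001, 0.0]
force: [0.5, -0.7, -0.8]
finger_gap: 0.659
gripper_force: 0.0
```

Call:
send_rows --commands "56 -0.3 1 0 0;56 -0.45 1 0 0;56 -0.45 1 0 0;56 -0.45 1 0 0;56 -0.45 1 0 0;56 -0.45 1 0 0;56 -0.45 1 0 0;56 -0.45 1 0 0;56 -0.45 1 0 0;56 -0.45 1 0 0;56 -0.45 1 0 0;56 -0.45 1 0 0;56 -0.45 1 0 0;56 -0.45 1 0 0;56 -0.45 1 0 0;56 -0.45 1 0 0;56 -0.45 1 0 0;56 -0.45 1 0 0;56 -0.45 1 0 0;56 -0.45 1 0 0"

```text
t: 50.58
tcp_pos: [0.4689, -0.3013, 0.2963]
tool_rot: [1.0, -0.0, -0.001, -0.001]
force: [0.8, 0.2, 0.4]
finger_gap: 0.653
gripper_force: 0.0
```

Call:
send_rows --commands "56 -0.45 1 0 0;56 -0.45 1 0 0;56 -0.45 1 0 0;56 0 0 0 0;56 0 0 0 0;56 0 0 0 0"

```text
t: 51.08
tcp_pos: [0.4429, -0.3601, 0.2968]
tool_rot: [1.0, -0.0, -0.001, -0.001]
force: [0.0, 0.5, 0.3]
finger_gap: 0.657
gripper_force: 0.0
```

Call:
send_rows --commands "56 0 0.05 1 0;56 0 0 1 0;56 0 0 1 0;56 0 0 1 0;56 0 0 1 0;56 0 0 1 0;56 0 0 1 0;56 0 0 0.8 0;56 0 0 0.4 0;56 0 0 0 0;56 0 0 0 0;40 0 0 0 0;34 0 0 0 0;28 0 0 0 0;24 0 0 0 0;24 0 0 0 0;24 0 0 0 0;24 0 0 0 0;24 0 0 0 0" --grip_force 40

```text
t: 52.67
tcp_pos: [0.4439, -0.3621, 0.1354]
tool_rot: [1.0, -0.0, 0.001, 0.0]
force: [0.7, 2.8, 6.0]
finger_gap: 0.338
gripper_force: 39.3
```

Call:
send_rows --commands "24 0 0 -0.5 0;24 0 0 -1 0;24 0 0 -1 0;24 0 0 -1 0;24 0 0 -1 0;24 0 0 -1 0;24 0 0 -1 0;24 0 0 -1 0;24 0 0 -1 0;24 0 0 -0.5 0;24 0 0 0 0;24 0 0 0 0"

```text
t: 53.67
tcp_pos: [0.443, -0.3619, 0.314]
tool_rot: [1.0, -0.0, -0.0, 0.0]
force: [-0.1, -0.4, -3.1]
finger_gap: 0.336
gripper_force: 40.1
```

Call:
send_rows --commands "24 0.3 -0.5 0 0;24 0.66 -1 0 0;24 0.66 -1 0 0;24 0.66 -1 0 0;24 0.66 -1 0 0;24 0.66 -1 0 0;24 0.66 -1 0 0;24 0.66 -1 0 0;24 0.66 -1 0 0;24 0.66 -1 0 0;24 0.66 -1 0 0;24 0.66 -1 0 0;24 0.66 -1 0 0;24 0.66 -1 0 0;24 0.66 -1 0 0;24 0.66 -1 0 0;24 0 0 0 0;24 0 0 0 0;24 0 0 0 0"

```text
t: 55.25
tcp_pos: [0.6464, -0.0515, 0.3123]
tool_rot: [1.0, 0.0, -0.002, -0.0]
force: [0.4, -0.1, -2.9]
finger_gap: 0.337
gripper_force: 40.2
```

Call:
send_rows --commands "24 0 0 1 0;24 0 0 1 0;24 0 0 1 0;24 0 0 1 0;24 0 0 1 0;24 0 0 1 0;24 0 0 1 0;24 0 0 0.8 0;24 0 0 0.5 0;24 0 0 0.4 0;24 0 0 0.2 0;24 0 0 0 0;24 0 0 0 0;24 0 0 0 0"

```text
t: 56.42
tcp_pos: [0.6482, -0.0523, 0.1372]
tool_rot: [1.0, -0.0, 0.001, 0.0]
force: [0.3, 0.3, -2.7]
finger_gap: 0.335
gripper_force: 40.1
```

Call:
send_rows --commands "24 0 0 0.2 0;24 0 0 0.1 0;24 0 0 0 0;24 0 0 0 0"

```text
t: 56.75
tcp_pos: [0.6472, -0.052, 0.13]
tool_rot: [1.0, -0.0, -0.0, -0.0]
force: [-0.1, -0.7, -3.3]
finger_gap: 0.334
gripper_force: 40.2
```

Call:
send_rows --commands "24 0 0 0.05 0;24 0 0 0 0;24 0 0 0 0"

```text
t: 57.0
tcp_pos: [0.6476, -0.052, 0.1295]
tool_rot: [1.0, -0.0, 0.0, -0.0]
force: [0.4, 0.4, -0.1]
finger_gap: 0.331
gripper_force: 40.4
```

Call:
send_rows --commands "24 0 0 0.03 0;24 0 0 0 0;30 0 0 0 0;38 0 0 0 0;46 0 0 0 0;52 0 0 0 0;54 0 0 0 0;54 0 0 -0.4 0;54 0 0 -1 0;54 0 0 -1 0;54 0 0 -1 0;54 0 0 -1 0;54 0 0 -1 0;54 0 0 -1 0;60 0 0 -1 0;70 0 0 -1 0;70 0 0 0 0;70 0 0 0 0"

```text
t: 58.5
tcp_pos: [0.648, -0.0523, 0.2982]
tool_rot: [1.0, -0.0, 0.002, 0.0]
force: [-0.3, -0.4, -0.5]
finger_gap: 0.817
gripper_force: 0.0
```

Call:
send_rows --commands "70 -0.5 0.5 0 0;70 -0.95 1 0 0;70 -0.95 1 0 0;70 -0.95 1 0 0;70 -0.95 1 0 0;70 -0.95 1 0 0;70 -0.95 1 0 0;70 -0.95 1 0 0;70 -0.95 1 0 0;70 -0.95 1 0 0;70 -0.95 1 0 0;70 -0.45 0.55 0 0;70 0 0 0 0;70 0 0 0 0;70 0 0 0 0"

```text
t: 59.75
tcp_pos: [0.4378, -0.2724, 0.2956]
tool_rot: [1.0, -0.0, -0.001, -0.001]
force: [-0.5, 1.2, -1.3]
finger_gap: 0.82
gripper_force: 0.0
```

Down from 0.2955 to 0.128, then grasp the jar.

Call:
send_rows --commands "70 0 0 1 0;70 0 0 1 0;70 0 0 1 0;70 0 0 1 0;70 0 0 1 0;70 0 0 1 0;70 0 0 1 0;70 0 0 0.8 0;70 0 0 0.5 0;70 0 0 0 0;70 0 0 0 0;60 0 0 0 0;54 0 0 0 0;48 0 0 0 0;46 0 0 0 0;46 0 0 0 0;46 0 0 0 0;46 0 0 0 0" --grip_force 40

```text
t: 61.25
tcp_pos: [0.4388, -0.2729, 0.1318]
tool_rot: [1.0, -0.0, 0.001, 0.0]
force: [-0.3, 3.1, 5.4]
finger_gap: 0.591
gripper_force: 41.3
```

Call:
send_rows --commands "46 0 0 -0.5 0;46 0 0 -1 0;46 0 0 -1 0;46 0 0 -1 0;46 0 0 -1 0;46 0 0 -1 0;46 0 0 -1 0;46 0 0 -1 0;46 0 0 -1 0;46 0 0 -0.5 0;46 0 0 0 0;46 0 0 0 0"

```text
t: 62.25
tcp_pos: [0.4379, -0.2729, 0.3103]
tool_rot: [1.0, -0.0, -0.0, 0.0]
force: [-0.3, 0.4, -5.0]
finger_gap: 0.594
gripper_force: 43.7
```

Call:
send_rows --commands "46 0.2 -0.4 0 0;46 0.5 -1 0 0;46 0.5 -1 0 0;46 0.5 -1 0 0;46 0.5 -1 0 0;46 0.5 -1 0 0;46 0.5 -1 0 0;46 0.5 -1 0 0;46 0.5 -1 0 0;46 0.5 -1 0 0;46 0.5 -1 0 0;46 0.5 -1 0 0;46 0.5 -1 0 0;46 0.5 -1 0 0;46 0.5 -1 0 0;46 0.5 -0.5 0 0;46 0 0 0 0;46 0 0 0 0;46 0 0 0 0"

```text
t: 63.83
tcp_pos: [0.5912, 0.025, 0.3089]
tool_rot: [1.0, 0.0, -0.002, -0.0]
force: [-0.3, -0.3, -4.1]
finger_gap: 0.596
gripper_force: 43.6
```

Call:
send_rows --commands "46 0 0 1 0;46 0 0 1 0;46 0 0 1 0;46 0 0 1 0;46 0 0 1 0;46 0 0 1 0;46 0 0 1 0;46 0 0 0.8 0;46 0 0 0.5 0;46 0 0 0.3 0;46 0 0 0.2 0;46 0 0 0 0;46 0 0 0 0;46 0 0 0 0"

```text
t: 65.0
tcp_pos: [0.5932, 0.0248, 0.1355]
tool_rot: [1.0, -0.0, 0.001, 0.0]
force: [1.1, -0.7, -5.2]
finger_gap: 0.594
gripper_force: 43.6
```

Call:
send_rows --commands "46 0 0 0.2 0;46 0 0 0.1 0;46 0 0 0 0;46 0 0 0 0;46 0 0 0 0"

```text
t: 65.42
tcp_pos: [0.5924, 0.025, 0.1286]
tool_rot: [1.0, -0.0, 0.0, 0.0]
force: [-1.0, -0.2, -4.0]
finger_gap: 0.592
gripper_force: 43.6
```

Call:
send_rows --commands "46 0 0 0.08 0;46 0 0 0 0;46 0 0 0 0"

```text
t: 65.67
tcp_pos: [0.5923, 0.0249, 0.1268]
tool_rot: [1.0, -0.0, -0.0, -0.0]
force: [0.2, -0.0, -4.4]
finger_gap: 0.592
gripper_force: 43.6
```

Call:
send_rows --commands "46 0 0 0.05 0;46 0 0 0.02 0;46 0 0 0 0;46 0 0 0 0"

```text
t: 66.0
tcp_pos: [0.5927, 0.0249, 0.126]
tool_rot: [1.0, -0.0, 0.0, 0.0]
force: [0.5, 0.2, -1.3]
finger_gap: 0.596
gripper_force: 44.1
```

Contact. I'll release, rise, and pull back toward the board side so the cameras can see.

Call:
send_rows --commands "46 0 0 0.02 0;50 0 0 0 0;54 0 0 0 0;60 0 0 0 0;66 0 0 0 0;70 0 0 0 0;70 0 0 -0.4 0;70 0 0 -1 0;70 0 0 -1 0;70 0 0 -1 0;70 0 0 -1 0;70 0 0 -1 0;70 0 0 -1 0;70 0 0 -1 0;70 0 0 -1 0;70 0 0 -1 0;70 -0.5 1 0 0;70 -0.5 1 0 0;70 -0.5 1 0 0;70 -0.5 1 0 0"

```text
t: 67.67
tcp_pos: [0.5518, -0.0557, 0.3139]
tool_rot: [1.0, 0.0, 0.0, 0.0]
force: [-0.1, 0.6, 0.5]
finger_gap: 0.816
gripper_force: 0.0
```

Call:
send_rows --commands "70 -0.5 1 0 0;70 -0.5 1 0 0;70 -0.5 1 0 0;70 -0.5 1 0 0;70 -0.5 1 0 0;70 -0.5 1 0 0;70 -0.5 1 0 0;70 -0.5 1 0 0;70 -0.5 1 0 0;70 -0.5 1 0 0;70 -0.5 1 0 0;70 0 1 0 0;70 0 0 0 0;70 0 0 0 0"

```text
t: 68.83
tcp_pos: [0.4421, -0.2958, 0.3135]
tool_rot: [1.0, -0.001, 0.0, -0.0]
force: [-0.8, 0.6, 0.9]
finger_gap: 0.819
gripper_force: 0.0
```

Run:
```python
from h import *
t=snap('top'); w=snap('scene'); print(readout.sense()['tcp_pos'])
a=cv2.resize(t['pixels'][125:220,200:330],(400,300),interpolation=2); b=cv2.resize(w['pixels'][120:330,200:520],(400,300))
cv2.imwrite('pics/f.png',np.hstack([a,b])[...,::-1])
hsv=cv2.cvtColor(t['pixels'],cv2.COLOR_RGB2HSV)
o=np.load  # same masks as at start
for nm,box in [('jar',(245,165,282,203)),('gr',(214,138,235,160)),('can',(295,142,318,160))]:
    x0,y0,x1,y1=box; mm=cv2.inRange(hsv[y0:y1,x0:x1],(0,120,60),(20,255,255))
    k=max(cv2.findContours(mm,0,1)[0],key=cv2.contourArea); M=cv2.moments(k); print(nm,M['m10']/M['m00']+x0,M['m01']/M['m00']+y0)
```

```text
[ 0.44219448 -0.29421741  0.31324334]
jar 262.2340704340704 180.43325143325143
gr 222.78742937853107 147.57274011299435
can 304.63022508038586 151.61950696677386
```

View pics/f.png

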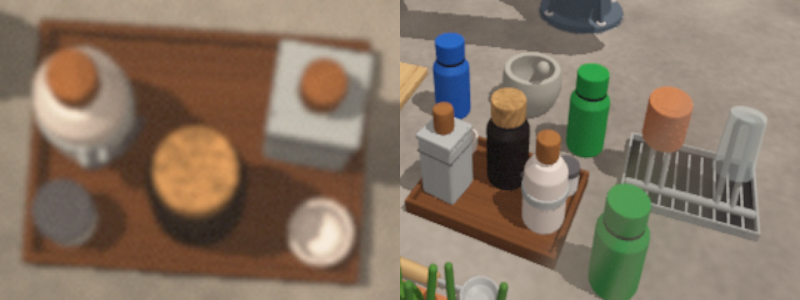

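All three are within 1 px (about 2 mm) of where they started, upright, and the cup hangs on the free peg. Handing in.

```bash
python3 -c "
from station import sign_off; print(sign_off())"
```

```text
the job is handed in; nothing more can be done
None
```

The job is handed in: the cup hangs mouth-down on the free peg, and the jar, grinder and canister stand upright within about 2 mm of their original places; sign-off returned no verdict.

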